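# Fill the seasoning caddy and leave the look-alike jars

## Robot

A 6-joint arm with a two-finger parallel gripper is mounted at the origin on a cart in front of the work surface, level with it; the furniture and walls round the work are solid. World frame = base frame: x ahead of the robot, y to its left, z up, the work surface at z = 0. Lengths are in m, angles in rad, forces in N, time in s.
With the tool pointing down it reaches from about 0.375 to 0.9 m from the base axis. Payload 3.1 kg.
Tool frame: the origin (TCP) lies on the centre line of the jaws, within the pads' length; the fingertips stand 8 mm ahead of it and the grasp point (between the pads) lies 11 mm behind it; z points along the fingers, y is the line along which they close (so a half turn about z gives the same grasp; the last joint's range is limited). The gripper opens to 87 mm and grips with 3 to 60 N. Pads are 19 mm wide; open, the fingers measure 117 mm over their backs; the gripper's body (75 mm by 190 mm) begins 51 mm behind the grasp point.
Start: joints at [-1.435, 0.527, 1.433, -0, 1.181, -0.178], TCP at [0.193, -0.594, 0.231] pointing down, gripper open.
Joint ranges: [-3.08, 3.08], [-0.75, 2.2], [0.22, 2.44], [-1.43, 4.57], [0, 2.65], [-2.85, 2.85]. Speed limits (rad/s): [2.79, 2.79, 3.14, 3.14, 3.14, 3.14].

## Interface

Orientations are given as a rotation vector (axis times angle).
In Python, from workcell import robot, imaging, order gives the robot as it stands. The module is installed in compiled form; this text tells all that it offers.
- The arm moves only by the tool drive_tool, never from a script. Its argument "rows" is a list of rows, each a list of 3 entries, a list of its own where there are three numbers: the opening, from -1 (shut) to 1 (fully open), then the shift along the tool's x, y, z in cm, then the turn about the tool's z in rad. In form: [[hand, [tx, ty, tz], spin], ...]. A call has 1 to 8 rows; each row is the pose to reach, as a shift and turn from the pose commanded when the call began, along the tool's axes at that moment; what a row does not reach only later rows make up. A row lasts 1/12 s, in which the tool goes at most 41.7 mm and 7.16 degrees, less where a joint would pass 70% of its speed; a pose out of reach is approached as far as the arm can. A call with a gripper value outside its range is refused whole. The fingers move at their own pace and stop on an object; "grip_force" is the grip in N (left out, the last holds). Time passes only in rows, so rows that repeat a pose let the fingers close. It gives the time, the measured TCP pose, the force, the opening and the grip force at its end, in the units of the state.
- robot.get_obs(): the state, without advancing time (a new reading comes with each control period).
- imaging.get_image(name): name is "scene" or "top"; returns a dict with "color" (420x560x3 uint8, red, green, blue), "z_map" (420x560 float32, m along the optical axis (not along the pixel's ray), 0 where there is no reading), "mtx" (3x3 intrinsics, pixels), "eye" and "rotation" of the camera in the world. Camera axes: x right, y up, looking along -z (the intrinsics and any distortion apply to the point x, -y, -z); pixel columns grow to the right and rows downward; lengths in m; the calibration is good to about 2 mm. A picture is of the moment at which its call begins.
- order.finish_job(): hands the job in; it is judged then, once.
Trained networks look in a picture, given as the dict that the camera call returned (one of the last four; its "shot" number tells which), for a name from the list of things; names that differ only in an ending like _2 or _b are one class to them, and where a whole thing is asked for, a point or a joint stands for the part that bears it (a point fixed in the world has none). Each returns a list of dicts, best first, with "p" (0 to 1); they miss things now and then, are a little off and sometimes report something else, mostly with a low value. They report only what shows in the picture. A call takes as long as a camera call.
- imaging.find_in(target, picture): "position" ([x, y, z] in m, in world coordinates, good to about 4 mm: the middle of the surface that is visible of it).
The state is a dict: "time_s": time; "joint_pos": joint angles; "dq": joint speeds; "tau": joint torques, N m; "tool_pos": TCP position; "eef_rot": TCP orientation; "contact_force": force on the tool from outside, world axes, zero at the start; "ft_torque": the same for the moment, N m; "gripper_width": finger opening in m; "grip_force": force on a finger pad.
Only numpy, scipy, OpenCV 4.12 (cv2) and the standard library are available. Lean on these libraries where they do the work, as an engineer would, in place of code of your own. Each camera call takes 0.05 s, during which the arm holds its last target. There are 200 camera calls.

## Task

Tidy the seasonings into the wooden caddy, each standing upright in its own bay: the small red-capped spice shaker on the red mat, the small white-capped spice shaker on the green mat and the clear jar with the grey lid on the blue mat. Leave the tall red-lidded storage jar, the jam jar and the yoghurt tub standing where they are.

Things in the scene. Friction and masses are not known exactly. Their poses are not given: they have to be found in the camera images.
- caddy: low wooden caddy, fixed: three open square bays in a row along its y axis, each 86 x 86 mm inside, centres at y = -91, 0, +91 mm; 96 (x) by 278 mm (y) outside, walls and dividers 5 mm thick, tops 24 mm above the worktop. Origin at the centre of its underside on the worktop, z up; turned by up to 0.1 rad.
- mat_red: red square silicone mat, 82 x 82 mm and 3 mm thick, filling the floor of one bay of the caddy; origin at the centre of its underside, which lies 6 mm above the worktop, so its top is at 9 mm; x and y axes along the bay's sides, z up. Which bay has which mat changes from start to start.
- mat_green: green square silicone mat, 82 x 82 mm and 3 mm thick, filling the floor of one bay of the caddy; origin at the centre of its underside, which lies 6 mm above the worktop, so its top is at 9 mm; x and y axes along the bay's sides, z up. Which bay has which mat changes from start to start.
- mat_blue: blue square silicone mat, 82 x 82 mm and 3 mm thick, filling the floor of one bay of the caddy; origin at the centre of its underside, which lies 6 mm above the worktop, so its top is at 9 mm; x and y axes along the bay's sides, z up. Which bay has which mat changes from start to start.
- red_spice: small clear spice shaker with a brownish label and a red cap, to go on the red mat; loose, upright, 45 x 45 mm and 106 mm tall, about 0.11 kg; the round cap, 45 mm in diameter, takes up the top 21 mm. Origin at the centre of its underside, z up.
- white_spice: small clear spice shaker with a dark and white label with green leaves and a white cap, to go on the green mat; loose, upright, 47 x 47 mm and 98 mm tall, about 0.11 kg; the round cap, 46 mm in diameter, takes up the top 21 mm. Origin at the centre of its underside, z up.
- grey_jar: clear, empty-looking glass jar with a plain grey lid, to go on the blue mat; loose, upright, round, 68 mm in diameter and 102 mm tall, about 0.5 kg; the lid, 66 mm in diameter, takes up the top 11 mm. Origin at the centre of its underside, z up.
- tall_red_jar: tall clear storage jar with white contents and a red lid, 78 mm in diameter and 158 mm tall, loose, upright; does not belong in the caddy, leave it alone. Origin at the centre of its underside, z up.
- jam_jar: jam jar with red strawberries on it and a white lid, 68 mm in diameter and 84 mm tall, loose, upright; does not belong in the caddy, leave it alone. Origin at the centre of its underside, z up.
- yoghurt_tub: white yoghurt tub with red and blue print and a foil top, 72 mm in diameter and 71 mm tall, loose, upright; does not belong in the caddy, leave it alone. Origin at the centre of its underside, z up.

How it is judged:
At the end, for the whole second after the job is handed in: Both spice shakers and the grey-lidded jar stand upright (0.12 rad) on their own mats down in the bays (within 32 mm of the mat centre, base at most 10 mm above the mat underside), released, at rest; the three other containers upright and within 30 mm of where they stood (horizontal distance between red_spice and mat_red below 0.032 m and z of red_spice in the frame of mat_red below 0.01 m and angle between each of red_spice, white_spice, grey_jar, tall_red_jar, jam_jar, yoghurt_tub's own z axis and vertical below 0.12 rad and linear speed of each of red_spice, white_spice, grey_jar below 0.02 m/s and contact force between each of red_spice, white_spice, grey_jar and the fingers below 0.05 N and horizontal distance between white_spice and mat_green below 0.032 m and z of white_spice in the frame of mat_green below 0.01 m and horizontal distance between grey_jar and mat_blue below 0.032 m and z of grey_jar in the frame of mat_blue below 0.01 m and distance of each of tall_red_jar, jam_jar, yoghurt_tub from where it was at the start of the episode below 0.03 m); the robot touches nothing.
It fails at once if the tall red-lidded jar was shoved or picked up (moved more than 30 mm) or tipped (distance of tall_red_jar from where it was at the start of the episode above 0.03 m or angle between tall_red_jar's own z axis and vertical above 0.35 rad).
It fails at once if the jam jar was shoved or picked up (moved more than 30 mm) or tipped (distance of jam_jar from where it was at the start of the episode above 0.03 m or angle between jam_jar's own z axis and vertical above 0.35 rad).
It fails at once if the yoghurt tub was shoved or picked up (moved more than 30 mm) or tipped (distance of yoghurt_tub from where it was at the start of the episode above 0.03 m or angle between yoghurt_tub's own z axis and vertical above 0.35 rad).
It also fails if it takes over 83 s, if anything falls off the work surface, if the arm or the gripper's body presses on something with over 40 N, if the wrist force passes 120 N, or if a joint passes its speed limit or range.

## Working session

There is one attempt and no reset: what is moved stays moved. The work goes in short steps, Python scripts to look and compute and a tool call to move; the robot and the scene stay as the last step left them, time stands still between calls to the robot, and variables do not carry over. Pictures are saved under pics/ and viewed, at most 14 in all, crops included, and the job is handed in when it is done.

Besides the shell and the picture viewer there is one more tool, called as name(argument=value, ...) on one line, values as JSON. drive_tool: Moves the arm, as the interface text tells. Its arguments: {"type":"object","properties":{"rows":{"type":"array","items":{"type":"array"}},"grip_force":{"type":"number"}},"required":["rows"]}

```bash
mkdir -p pics
cat > h.py <<'E'
import numpy as np, cv2
from workcell import robot, imaging, order
def pts(d):
    z=d["z_map"];K=np.array(d["mtx"]);h,w=z.shape
    v,u=np.mgrid[:h,:w]
    c=np.stack([(u-K[0,2])/K[0,0]*z,-(v-K[1,2])/K[1,1]*z,-z],-1)
    return c@np.array(d["rotation"]).T+np.array(d["eye"])
def save(d,n): cv2.imwrite("pics/"+n,d["color"][:,:,::-1])
E
python3 - <<'E'
from h import *
np.set_printoptions(precision=4,suppress=True)
o=robot.get_obs();print(o)
N=["caddy","mat_red","mat_green","mat_blue","red_spice","white_spice","grey_jar","tall_red_jar","jam_jar","yoghurt_tub"]
for c in ("scene","top"):
    d=imaging.get_image(c);save(d,c+"0.png");print(c,d["eye"],d["rotation"],d["mtx"],d.keys())
    np.savez(c+"0.npz",P=pts(d),c=d["color"],z=d["z_map"])
    for n in N:
        print(n,[(np.round(r["position"],3),round(r["p"],2)) for r in imaging.find_in(n,d)][:3])
E
```

```text
{'time_s': 0.0, 'joint_pos': array([-1.4355,  0.5285,  1.4339, -0.    ,  1.1814, -0.1785]), 'dq': array([ 0.0016, -0.    , -0.    , -0.0002,  0.0012,  0.0007]), 'tau': array([  0.0006, -44.0041, -17.6596,   0.0634,   0.0583,  -0.0002]), 'tool_pos': array([ 0.1928, -0.5937,  0.2296]), 'eef_rot': array([-3.1009, -0.4905, -0.0001]), 'contact_force': array([-0.0619,  0.1422, -0.6867]), 'ft_torque': array([-0.0225,  0.0132,  0.0149]), 'grip_force': 0.0, 'gripper_width': 0.08708173590140174}
scene [-0.0109  1.0183  1.0133] [ 0.2678 -1.1493 -2.4304] [[518.4435   0.     270.5218]
 [  0.     518.4435 208.1902]
 [  0.       0.       1.    ]] dict_keys(['color', 'z_map', 'mtx', 'eye', 'rotation', 'shot'])Traceback (most recent call last):
  File "<stdin>", line 7, in <module>
  File "h.py", line 7, in pts
    return c@np.array(d["rotation"]).T+np.array(d["eye"])
           ~~~~~~~~~~~~~~~~~~~~~~~~~~~^~~~~~~~~~~~~~~~~~~
ValueError: operands could not be broadcast together with shapes (420,560) (3,)
```

Rotation is a rotation vector; fix.

```bash
sed -i 's/np.array(d\["rotation"\]).T/cv2.Rodrigues(np.array(d["rotation"],float))[0].T/' h.py
python3 - <<'E'
from h import *
np.set_printoptions(precision=4,suppress=True)
N=["caddy","mat_red","mat_green","mat_blue","red_spice","white_spice","grey_jar","tall_red_jar","jam_jar","yoghurt_tub"]
for c in ("scene","top"):
    d=imaging.get_image(c);save(d,c+"0.png");print(c,d["eye"],d["rotation"],d["mtx"])
    np.savez(c+"0.npz",P=pts(d),c=d["color"],z=d["z_map"])
    for n in N:
        print(n,[(np.round(r["position"],3),round(r["p"],2)) for r in imaging.find_in(n,d)][:3])
E
```

```text
scene [-0.0109  1.0183  1.0133] [ 0.2678 -1.1493 -2.4304] [[518.4435   0.     270.5218]
 [  0.     518.4435 208.1902]
 [  0.       0.       1.    ]]
caddy [(array([0.608, 0.199, 0.014]), 0.6)]
mat_red [(array([0.616, 0.26 , 0.008]), 0.94)]
mat_green [(array([0.612, 0.081, 0.009]), 0.56)]
mat_blue [(array([0.609, 0.17 , 0.005]), 0.66), (array([0.61 , 0.08 , 0.011]), 0.38)]
red_spice [(array([ 0.538, -0.281,  0.066]), 0.21)]
white_spice [(array([0.47 , 0.08 , 0.063]), 0.93)]
grey_jar [(array([ 0.526, -0.374,  0.072]), 0.89)]
tall_red_jar [(array([ 0.512, -0.034,  0.114]), 0.96)]
jam_jar [(array([0.414, 0.38 , 0.074]), 0.88)]
yoghurt_tub [(array([ 0.535, -0.283,  0.064]), 0.95)]
top [ 0.4192 -0.0054  1.076 ] [ 0.0626 -0.0595 -1.5599] [[405.087    0.     274.9206]
 [  0.     405.087  207.5991]
 [  0.       0.       1.    ]]
caddy [(array([0.617, 0.187, 0.022]), 0.71)]
mat_red [(array([0.613, 0.266, 0.008]), 0.69), (array([ 0.518, -0.054,  0.162]), 0.4)]
mat_green [(array([0.61 , 0.083, 0.01 ]), 0.84)]
mat_blue [(array([0.613, 0.176, 0.008]), 0.57)]
red_spice [(array([ 0.542, -0.183,  0.109]), 0.57)]
white_spice [(array([0.472, 0.058, 0.095]), 0.9), (array([0.617, 0.187, 0.02 ]), 0.68)]
grey_jar [(array([ 0.533, -0.386,  0.106]), 0.66), (array([0.61 , 0.267, 0.007]), 0.5)]
tall_red_jar [(array([ 0.519, -0.054,  0.16 ]), 0.6)]
jam_jar [(array([0.419, 0.359, 0.083]), 0.91), (array([ 0.544, -0.182,  0.105]), 0.46)]
yoghurt_tub [(array([ 0.548, -0.293,  0.07 ]), 0.68)]
```

View pics/scene0.png

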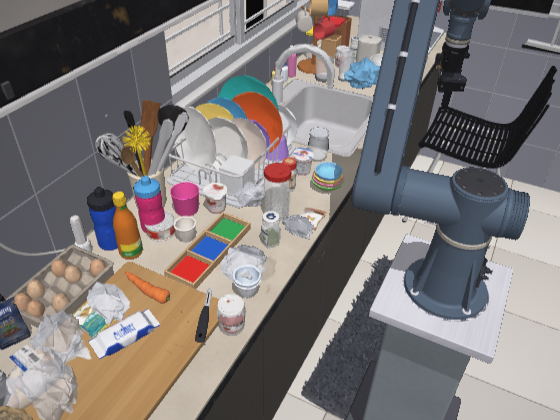

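View pics/top0.png

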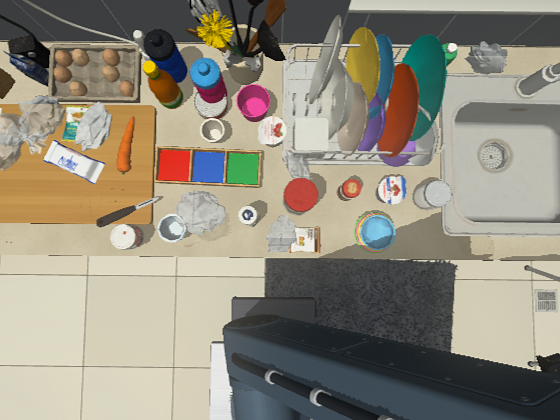

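```bash
cat > m.py <<'E'
from h import *
np.set_printoptions(precision=4,suppress=True)
obj={"red_spice":(.542,-.183,.106,.0225),"white_spice":(.472,.06,.098,.023),"grey_jar":(.535,-.386,.102,.033),"tall":(.519,-.054,.158,.039),"jam":(.419,.36,.084,.034),"yog":(.548,-.293,.071,.036)}
D={c:np.load(c+"0.npz") for c in("top","scene")}
for n,(x,y,h,r) in obj.items():
    for c in D:
        P=D[c]["P"];m=(np.hypot(P[...,0]-x,P[...,1]-y)<r+.02)&(P[...,2]>h-.02)&(D[c]["z"]>0)
        q=P[m]
        if len(q)<5: print(n,c,len(q));continue
        zt=np.percentile(q[:,2],90);q=q[q[:,2]>zt-.008]
        (cx,cy),R=cv2.minEnclosingCircle(q[:,:2].astype(np.float32))
        print(n,c,len(q),"mean",q.mean(0),"circ",cx,cy,R,"ztop",zt)
H=np.zeros((140,260)) # x .3..1 , y -.65...65 5mm
for c in D:
    P=D[c]["P"][D[c]["z"]>0]
    i=((P[:,0]-.3)/.005).astype(int);j=((P[:,1]+.65)/.005).astype(int)
    k=(i>=0)&(i<140)&(j>=0)&(j<260);np.maximum.at(H,(i[k],j[k]),P[k,2])
np.save("H.npy",H)
# mats by colour
for c in D:
    P=D[c]["P"];C=D[c]["c"].astype(int)
    reg=(abs(P[...,0]-.612)<.08)&(abs(P[...,1]-.175)<.16)&(P[...,2]<.03)
    ce=[]
    for n,k in(("red",0),("green",1),("blue",2)):
        o=[a for a in(0,1,2) if a!=k]
        m=reg&(C[...,k]>C[...,o].max(-1)*1.3)&(C[...,k]>80)
        q=P[m];(a,s,t)=cv2.minAreaRect(q[:,:2].astype(np.float32));print(c,n,len(q),q.mean(0),"rect",a,s,t);ce.append(q.mean(0))
# coarse height print: x rows top far, y columns; 2.5cm cells max in cm
G=H.reshape(28,5,52,5).max((1,3))
print("      "+" ".join("%3d"%round((-.65+.025*j+.0125)*100) for j in range(52)))
for i in range(20,-1,-1): print("%.3f "%(.3+.025*i+.0125)," ".join("%3d"%round(v*100) if v>.012 else "  ." for v in G[i]))
E
python3 m.py
```

```text
red_spice top 259 mean [ 0.545  -0.1866  0.1064] circ 0.5452669858932495 -0.18667304515838623 0.021857358515262604 ztop 0.10850975325284065
red_spice scene 95 mean [ 0.5438 -0.1866  0.1072] circ 0.5447653532028198 -0.18932975828647614 0.0251631997525692 ztop 0.10938266882377579
white_spice top 268 mean [0.4781 0.0646 0.0983] circ 0.4777829945087433 0.06468450278043747 0.02252102456986904 ztop 0.10044352417668381
white_spice scene 159 mean [0.4759 0.0654 0.0985] circ 0.47619274258613586 0.06324484199285507 0.02457890287041664 ztop 0.10095814801221867
grey_jar top 584 mean [ 0.5342 -0.3954  0.1011] circ 0.5334789156913757 -0.3954811096191406 0.03363446146249771 ztop 0.10341385260336272
grey_jar scene 182 mean [ 0.5324 -0.3951  0.1019] circ 0.531796932220459 -0.39886918663978577 0.036996349692344666 ztop 0.10437995225701997
tall top 908 mean [ 0.522  -0.0604  0.1587] circ 0.522110641002655 -0.06056146323680878 0.03957020491361618 ztop 0.16081941642018294
tall scene 378 mean [ 0.5199 -0.0583  0.1593] circ 0.5186585783958435 -0.06361366808414459 0.04403218254446983 ztop 0.1614736832027733
[... 5416 characters left out ...]
  .   8   9   9   .   .   .   .   .   .   .   .   .   .
0.362    .   .   .   .   .   .   .   .   .   .   .   .   .   .   .   .   .   .   .   .   .   .   .   .   .   .   .   .   .   .   .   .   .   .   .   .   .   .   .   .   .   .   .   .   .   .   .   .   .   .   .   .
0.338    .   .   .   .   .   .   .   .   .   .   .   .   .   .   .   .   .   .   .   .   .   .   .   .   .   .   .   .   .   .   .   .   .   .   .   .   .   .   .   .   .   .   .   .   .   .   .   .   .   .   .   .
0.312    .   .   .   .   .   .   .   .   .   .   .   .   .   .   .  72  75  77   .   .   .   .   .   .   .   .   .   .   .   .   .   .   .   .   .   .   .   .   .   .   .   .   .   .   .   .   .   .   .   .   .   .
```

```bash
cat > c.py <<'E'
from h import *
D={c:np.load(c+"0.npz") for c in("top","scene")}
A=np.concatenate([D[c]["P"][D[c]["z"]>0] for c in D]);A=A[(A[:,2]<.45)&(A[:,2]>.03)]
def clr(x,y,zg,th,excl,seg):
    # th: direction of closing axis; horizontal clearance of box to points above height
    q=A[np.hypot(A[:,0]-x,A[:,1]-y)>excl]
    u=np.array([np.cos(th),np.sin(th)]);d=q[:,:2]-[x,y];a=abs(d@u);b=abs(d@[-u[1],u[0]])
    r=[]
    for hy,hx,z0 in((.0585,.011,zg-.019),(.095,.0375,zg+.051)):
        m=q[:,2]>z0-.004
        ea=np.maximum(a[m]-hy,0);eb=np.maximum(b[m]-hx,0);r.append(np.hypot(ea,eb).min())
    return r
for n,x,y,zg,ex in(("red",.5445,-.187,.098,.03),("white",.477,.065,.090,.03),("grey",.533,-.3955,.085,.045),("Pgreen",.607,.084,.098,.0),("Pblue",.610,.175,.095,0),("Pred",.613,.266,.105,0)):
    print(n)
    for t in range(0,180,10): print(t,np.round(clr(x,y,zg,np.radians(t),ex,0),3),end=";  ")
    print()
E
python3 c.py
```

```text
red
0 [0.017 0.   ];  10 [0.017 0.   ];  20 [0.017 0.   ];  30 [0.024 0.005];  40 [0.03  0.017];  50 [0.02  0.019];  60 [0.012 0.005];  70 [0.012 0.   ];  80 [0.012 0.   ];  90 [0.012 0.   ];  100 [0.02 0.  ];  110 [0.024 0.   ];  120 [0.028 0.   ];  130 [0.035 0.   ];  140 [0.03  0.006];  150 [0.026 0.   ];  160 [0.023 0.   ];  170 [0.017 0.   ];  
white
0 [0.072 0.048];  10 [0.077 0.053];  20 [0.079 0.054];  30 [0.078 0.051];  40 [0.071 0.045];  50 [0.061 0.035];  60 [0.052 0.022];  70 [0.044 0.006];  80 [0.038 0.   ];  90 [0.033 0.   ];  100 [0.03 0.  ];  110 [0.031 0.   ];  120 [0.03 0.  ];  130 [0.031 0.   ];  140 [0.037 0.   ];  150 [0.045 0.01 ];  160 [0.054 0.025];  170 [0.064 0.038];  
grey
0 [0.021 0.   ];  10 [0.017 0.   ];  20 [0.017 0.   ];  30 [0.017 0.   ];  40 [0.017 0.   ];  50 [0.013 0.   ];  60 [0.008 0.01 ];  70 [0.007 0.021];  80 [0.007 0.029];  90 [0.008 0.035];  100 [0.009 0.04 ];  110 [0.012 0.041];  120 [0.02 0.04];  130 [0.029 0.037];  140 [0.039 0.031];  150 [0.047 0.021];  160 [0.037 0.01 ];  170 [0.027 0.   ];  
Pgreen
0 [0.033 0.043];  10 [0.043 0.045]; 
[... 322 characters left out ...]
[0.058 0.063];  10 [0.059 0.064];  20 [0.064 0.061];  30 [0.071 0.062];  40 [0.08  0.071];  50 [0.09  0.084];  60 [0.09  0.095];  70 [0.093 0.103];  80 [0.092 0.113];  90 [0.086 0.104];  100 [0.083 0.088];  110 [0.084 0.074];  120 [0.081 0.063];  130 [0.072 0.06 ];  140 [0.065 0.064];  150 [0.06  0.063];  160 [0.058 0.06 ];  170 [0.059 0.06 ];  
Pred
0 [0.092 0.072];  10 [0.093 0.073];  20 [0.092 0.069];  30 [0.095 0.066];  40 [0.099 0.071];  50 [0.106 0.081];  60 [0.115 0.096];  70 [0.125 0.112];  80 [0.134 0.123];  90 [0.14  0.124];  100 [0.141 0.108];  110 [0.133 0.096];  120 [0.126 0.087];  130 [0.116 0.083];  140 [0.108 0.083];  150 [0.101 0.074];  160 [0.096 0.067];  170 [0.093 0.067];
```

```bash
cat > g.py <<'E'
import sys
from h import *
def psi():
    R=cv2.Rodrigues(np.array(robot.get_obs()["eef_rot"]))[0];return R
o=robot.get_obs();R=psi();p=np.array(o["tool_pos"])
print("t",round(o["time_s"],2),"tcp",np.round(p,4),"psi",round(np.degrees(np.arctan2(R[1,0],R[0,0])),1),"w",round(o["gripper_width"],4),"q",np.round(o["joint_pos"],2))
a=[float(v) for v in sys.argv[1:]]
for i in range(0,len(a)-3,4):
    d=R.T@(np.array(a[i:i+3])-p);ps=np.arctan2(R[1,0],R[0,0])
    print("shift cm",np.round(d*100,2),"spin",round(-(np.radians(a[i+3])-ps),3))
E
python3 g.py .533 -.3955 .22 55
```

```text
t 1.15 tcp [ 0.193  -0.5944  0.2305] psi 18.0 w 0.0868 q [-1.44  0.53  1.43 -0.    1.18 -0.18]
shift cm [38.49 -8.42  1.05] spin -0.646
```

drive_tool(rows=[[1,[4,-0.8,-0.5],-0.1],[1,[8,-1.6,-0.5],-0.2],[1,[12,-2.5,-0.5],-0.3],[1,[16,-3.3,-0.5],-0.4],[1,[20,-4.2,-0.5],-0.5],[1,[24,-5,-0.5],-0.6],[1,[28,-5.9,-0.5],-0.646],[1,[31,-6.6,-0.5],-0.646]], grip_force=30)

```text
time_s: 1.82
tool_pos: [0.4701, -0.4339, 0.2357]
eef_rot: [2.784, 1.455, 0.002]
contact_force: [-0.9, -0.3, -0.3]
gripper_width: 0.087
grip_force: 0.0
```

```bash
python3 g.py .533 -.3955 .22 55 .533 -.3955 .074 55
```

```text
t 1.82 tcp [ 0.4701 -0.4339  0.2357] psi 55.2 w 0.087 q [-0.92  0.54  1.39  0.    1.21 -0.31]
shift cm [6.74 2.97 1.58] spin 0.003
shift cm [ 6.73  2.96 16.18] spin 0.003
```

drive_tool(rows=[[1,[3,1.5,0.8],0],[1,[6,2.8,1.5],0],[1,[6.8,3,1.5],0],[1,[6.8,3,1.5],0],[1,[6.8,3,1.5],0]])

```text
time_s: 2.23
tool_pos: [0.5308, -0.3974, 0.2205]
eef_rot: [-2.786, -1.452, 0.002]
contact_force: [-0.2, -0.9, 0.1]
gripper_width: 0.087
grip_force: 0.0
```

```bash
python3 g.py .533 -.3955 .22 55 .533 -.3955 .074 55
python3 - <<'E'
from h import *
for c in("top","scene"):
    d=imaging.get_image(c);save(d,c+"1.png")
    for r in imaging.find_in("grey_jar",d)[:1]: print(c,r)
E
```

```text
t 2.23 tcp [ 0.5308 -0.3974  0.2205] psi 55.1 w 0.087 q [-0.81  0.59  1.34 -0.    1.21 -0.2 ]
shift cm [0.28 0.07 0.05] spin 0.001
shift cm [ 0.29  0.08 14.65] spin 0.001
top {'position': [0.5336, -0.3845, 0.1047], 'p': 0.6}
scene {'position': [0.5243, -0.3717, 0.0731], 'p': 0.78}
```

View pics/top1.png

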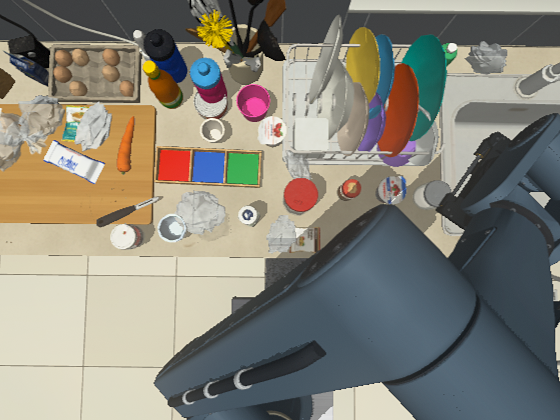

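The top view shows the gripper (around 475,180) above the jar (435,193) once parallax is taken into account, with its closing axis as planned. I'll descend.

drive_tool(rows=[[1,[0.2,0.1,3],0],[1,[0.2,0.1,6],0],[1,[0.2,0.1,9],0],[1,[0.2,0.1,11.5],0],[1,[0.2,0.1,13.5],0],[1,[0.2,0.1,14.6],0],[1,[0.2,0.1,14.6],0],[1,[0.2,0.1,14.6],0]])

```text
time_s: 3.1
tool_pos: [0.5326, -0.3972, 0.0748]
eef_rot: [2.788, 1.449, -0.0]
contact_force: [-0.3, -0.5, -0.0]
gripper_width: 0.0872
grip_force: 0.0
```

drive_tool(rows=[[-1,[0,0,0],0],[-1,[0,0,0],0],[-1,[0,0,0],0],[-1,[0,0,0],0],[-1,[0,0,0],0],[-1,[0,0,0],0]], grip_force=30)

```text
time_s: 3.6
tool_pos: [0.5348, -0.3981, 0.0762]
eef_rot: [2.782, 1.448, 0.003]
contact_force: [3.2, -1.0, 4.4]
gripper_width: 0.0654
grip_force: 29.9
```

drive_tool(rows=[[-1,[0,0,-2],0],[-1,[0,0,-5],0],[-1,[0,0,-9],0],[-1,[0,0,-13],0],[-1,[0,0,-17],0],[-1,[0,0,-20.5],0],[-1,[0,0,-23],0],[-1,[0,0,-23],0]])

```text
time_s: 4.27
tool_pos: [0.5344, -0.3977, 0.3106]
eef_rot: [2.778, 1.447, 0.004]
contact_force: [1.0, -1.3, -3.0]
gripper_width: 0.0658
grip_force: 29.4
```

```bash
python3 g.py .5 -.1 .30 55 .61 .175 .3 55
```

```text
t 4.27 tcp [ 0.5344 -0.3977  0.3106] psi 55.0 w 0.0658 q [-0.81  0.51  1.23 -0.    1.39 -0.2 ]
shift cm [ 22.42 -19.9    0.83] spin 0.0
shift cm [ 51.25 -26.65   0.71] spin 0.0
```

drive_tool(rows=[[-1,[1.8,-0.9,0],0],[-1,[4.4,-2.3,0],0],[-1,[7.4,-3.9,0],0],[-1,[10.5,-5.5,0],0],[-1,[13.6,-7.1,0],0],[-1,[16.7,-8.7,0],0],[-1,[19.8,-10.3,0],0],[-1,[22.9,-11.9,0],0]])

```text
time_s: 4.93
tool_pos: [0.5646, -0.138, 0.3013]
eef_rot: [-2.782, -1.447, 0.007]
contact_force: [0.9, 0.6, -3.2]
gripper_width: 0.0657
grip_force: 29.3
```

drive_tool(rows=[[-1,[3.1,-1.6,0],0],[-1,[6.2,-3.2,0],0],[-1,[9.3,-4.8,0],0],[-1,[12.4,-6.4,0],0],[-1,[15.5,-8,0],0],[-1,[18.6,-9.6,0],0],[-1,[21.5,-11.2,0],0],[-1,[24,-12.5,0],0]])

```text
time_s: 5.6
tool_pos: [0.5995, 0.1301, 0.3011]
eef_rot: [-2.782, -1.45, 0.011]
contact_force: [0.4, -0.2, -3.5]
gripper_width: 0.0655
grip_force: 29.4
```

```bash
python3 g.py .61 .175 .3 55
```

```text
t 5.6 tcp [0.5995 0.1301 0.3011] psi 55.1 w 0.0655 q [0.03 0.45 1.37 0.   1.33 0.64]
shift cm [ 4.28 -1.71  0.1 ] spin 0.001
```

drive_tool(rows=[[-1,[3,-1.2,1],0],[-1,[4.2,-1.7,3],0],[-1,[4.2,-1.7,6],0],[-1,[4.2,-1.7,9],0],[-1,[4.2,-1.7,12],0],[-1,[4.2,-1.7,14],0],[-1,[4.2,-1.7,15],0],[-1,[4.2,-1.7,15],0]])

```text
time_s: 6.27
tool_pos: [0.6083, 0.1714, 0.1494]
eef_rot: [-2.783, -1.449, 0.017]
contact_force: [0.3, 0.4, -4.2]
gripper_width: 0.0653
grip_force: 29.3
```

```bash
python3 g.py .61 .175 .084 55;  python3 - <<'E'
from h import *
d=imaging.get_image("scene");save(d,"scene2.png")
im=cv2.resize(d["color"][180:320,130:330,::-1],None,fx=3.5,fy=3.5);cv2.imwrite("pics/scene2c.png",im)
P=pts(d);m=(np.hypot(P[...,0]-.61,P[...,1]-.175)<.05)&(P[...,2]>.03)&(P[...,2]<.14);q=P[m];print(len(q),q.mean(0),q.min(0),q.max(0))
for r in imaging.find_in("grey_jar",d)[:1]: print(r)
E
```

```text
t 6.27 tcp [0.6083 0.1714 0.1494] psi 55.0 w 0.0653 q [ 0.1   0.64  1.48 -0.    1.04  0.71]
shift cm [ 0.44 -0.01  6.54] spin -0.0
414 [0.59094079 0.19312885 0.11118958] [0.56956372 0.15302367 0.0764767 ] [0.63259037 0.20860769 0.13988793]
{'position': [0.5942, 0.2022, 0.123], 'p': 0.85}
```

View pics/scene2c.png

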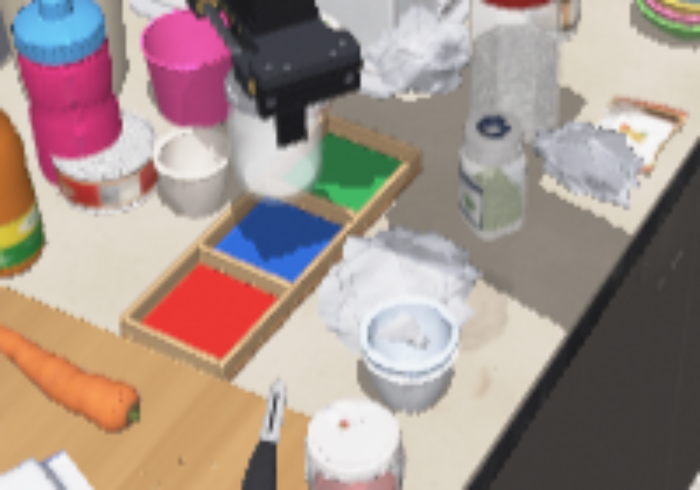

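The crop shows the grey jar held upright at about (275,150), about 7 cm above the blue mat at (280,238). That matches the geometry, so I'll lower it.

drive_tool(rows=[[-1,[0.2,0,2],0],[-1,[0.4,0,3.5],0],[-1,[0.4,0,4.7],0],[-1,[0.4,0,5.6],0],[-1,[0.4,0,6.2],0],[-1,[0.4,0,6.5],0],[-1,[0.4,0,6.5],0]])

```text
time_s: 6.95
tool_pos: [0.6146, 0.175, 0.0894]
eef_rot: [-2.787, -1.45, 0.0]
contact_force: [-0.9, -0.1, -3.6]
gripper_width: 0.066
grip_force: 29.4
```

drive_tool(rows=[[0.5,[0,0,0],0],[1,[0,0,0],0],[1,[0,0,0],0],[1,[0,0,0],0],[1,[0,0,0],0]])

```text
time_s: 7.37
tool_pos: [0.6155, 0.1752, 0.0906]
eef_rot: [2.786, 1.45, 0.003]
contact_force: [-0.5, 0.2, -0.2]
gripper_width: 0.0832
grip_force: 0.0
```

drive_tool(rows=[[1,[0,0,0],0],[1,[0,0,-2],0],[1,[0,0,-5],0],[1,[0,0,-9],0],[1,[0,0,-13],0],[1,[0,0,-17],0],[1,[0,0,-19],0],[1,[0,0,-19],0]])

```text
time_s: 8.03
tool_pos: [0.6181, 0.1756, 0.2869]
eef_rot: [2.782, 1.448, 0.02]
contact_force: [0.7, -1.0, 0.4]
gripper_width: 0.087
grip_force: 0.0
```

```bash
python3 g.py .5445 -.187 .27 135;  python3 - <<'E'
from h import *
d=imaging.get_image("scene")
im=cv2.resize(d["color"][180:320,130:330,::-1],None,fx=3.5,fy=3.5);cv2.imwrite("pics/scene3c.png",im)
P=pts(d);m=(np.hypot(P[...,0]-.61,P[...,1]-.175)<.05)&(P[...,2]>.095)&(P[...,2]<.14);q=P[m];print(len(q),q.mean(0),cv2.minEnclosingCircle(q[:,:2].astype(np.float32)))
E
```

```text
t 8.03 tcp [0.6181 0.1756 0.2869] psi 55.0 w 0.087 q [0.1  0.49 1.33 0.   1.31 0.71]
shift cm [-33.94  14.75   1.53] spin -1.396
401 [0.61036159 0.17991027 0.10947267] ((0.6121768951416016, 0.17537568509578705), 0.03466375172138214)
```

View pics/scene3c.png

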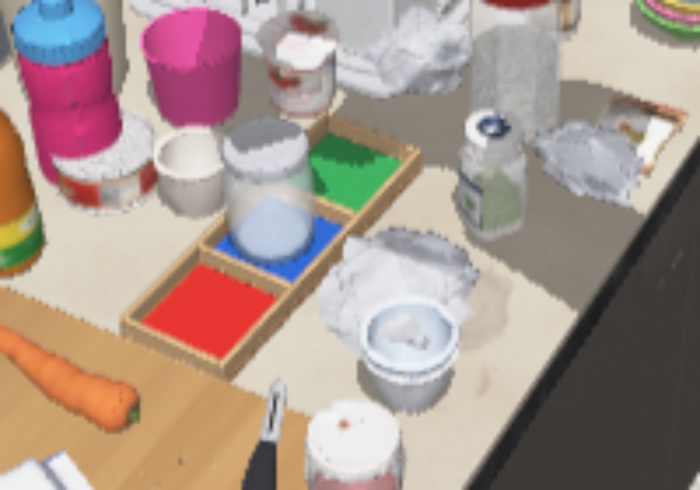

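The jar stands upright in the blue bay (crop 270,190). Next is the red-capped shaker.

drive_tool(rows=[[1,[-2,0.9,0],-0.11],[1,[-5,2.2,0],-0.22],[1,[-8,3.5,0],-0.33],[1,[-11,4.8,0],-0.44],[1,[-14,6.1,0],-0.55],[1,[-17,7.4,0],-0.66],[1,[-20,8.7,0],-0.77],[1,[-22.5,9.8,0],-0.88]])

```text
time_s: 8.75
tool_pos: [0.5639, -0.0671, 0.2774]
eef_rot: [-1.895, -2.501, 0.003]
contact_force: [-0.3, -0.4, 0.4]
gripper_width: 0.0869
grip_force: 0.0
```

```bash
python3 g.py .5445 -.187 .25 135
```

```text
t 8.75 tcp [ 0.5639 -0.0671  0.2774] psi 105.7 w 0.0869 q [-0.31  0.4   1.52 -0.    1.23 -0.59]
shift cm [-11.03  -5.1    2.74] spin -0.512
```

drive_tool(rows=[[1,[-3,-1.4,0],-0.11],[1,[-6,-2.8,0],-0.22],[1,[-9,-4.2,0],-0.33],[1,[-11,-5.1,0],-0.44],[1,[-11,-5.1,0.5],-0.512],[1,[-11,-5.1,1.5],-0.512],[1,[-11,-5.1,2.5],-0.512],[1,[-11,-5.1,2.5],-0.512]])

```text
time_s: 9.42
tool_pos: [0.5437, -0.1831, 0.2507]
eef_rot: [-1.207, -2.892, -0.002]
contact_force: [-0.5, -0.7, 0.5]
gripper_width: 0.0868
grip_force: 0.0
```

```bash
python3 g.py .5445 -.187 .087 135
```

```text
t 9.42 tcp [ 0.5437 -0.1831  0.2507] psi 134.7 w 0.0868 q [-0.52  0.44  1.54  0.    1.18 -1.3 ]
shift cm [-0.46 -0.19 16.37] spin -0.005
```

drive_tool(rows=[[1,[-0.4,-0.2,3],0],[1,[-0.4,-0.2,6],0],[1,[-0.4,-0.2,8.5],0],[1,[-0.4,-0.2,10],0],[1,[-0.4,-0.2,10],0],[1,[-0.4,-0.2,10],0]])

```text
time_s: 9.92
tool_pos: [0.5468, -0.1879, 0.1535]
eef_rot: [-1.206, -2.897, -0.001]
contact_force: [0.7, -0.6, 0.2]
gripper_width: 0.0872
grip_force: 0.0
```

```bash
python3 g.py .5445 -.187 .087 135;  python3 - <<'E'
from h import *
d=imaging.get_image("scene")
im=cv2.resize(d["color"][100:260,220:380,::-1],None,fx=3.5,fy=3.5);cv2.imwrite("pics/scene4c.png",im)
E
```

```text
t 9.92 tcp [ 0.5468 -0.1879  0.1535] psi 134.8 w 0.0872 q [-0.52  0.57  1.62  0.    0.96 -1.31]
shift cm [ 0.21 -0.09  6.65] spin -0.004
```

View pics/scene4c.png

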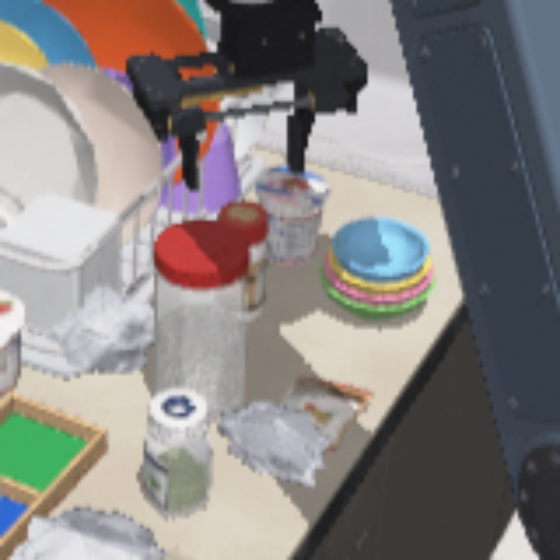

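The open fingers at (190,170) and (297,150) straddle the red cap at (243,220), clear of the tall jar. I'll descend and grip.

drive_tool(rows=[[1,[0.1,0,2.5],0],[1,[0.1,0,4.5],0],[1,[0.1,0,6],0],[1,[0.1,0,6.6],0],[1,[0.1,0,6.6],0],[1,[0.1,0,6.6],0]])

```text
time_s: 10.47
tool_pos: [0.5475, -0.1889, 0.0897]
eef_rot: [1.208, 2.898, -0.0]
contact_force: [0.6, 0.4, 0.0]
gripper_width: 0.0871
grip_force: 0.0
```

drive_tool(rows=[[-1,[0,0,0],0],[-1,[0,0,0],0],[-1,[0,0,0],0],[-1,[0,0,0],0],[-1,[0,0,0],0],[-1,[0,0,0],0],[-1,[0,0,0],0],[-1,[0,0,0],0]], grip_force=20)

```text
time_s: 11.13
tool_pos: [0.5466, -0.1886, 0.0886]
eef_rot: [-1.208, -2.9, 0.0]
contact_force: [0.5, -0.2, 1.3]
gripper_width: 0.0439
grip_force: 20.0
```

drive_tool(rows=[[-1,[0,0,-2],0],[-1,[0,0,-5],0],[-1,[0,0,-9],0],[-1,[0,0,-13],0],[-1,[0,0,-17],0],[-1,[0,0,-20],0],[-1,[0,0,-22],0],[-1,[0,0,-22],0]])

```text
time_s: 11.8
tool_pos: [0.5489, -0.1897, 0.3139]
eef_rot: [1.204, 2.89, -0.002]
contact_force: [0.7, -1.0, -0.2]
gripper_width: 0.0438
grip_force: 20.0
```

```bash
python3 g.py .613 .266 .31 135
```

```text
t 11.8 tcp [ 0.5489 -0.1897  0.3139] psi 134.8 w 0.0438 q [-0.53  0.38  1.45  0.    1.3  -1.31]
shift cm [27.85 36.64  0.2 ] spin -0.004
```

drive_tool(rows=[[-1,[1.2,1.6,0],0],[-1,[3,4,0],0],[-1,[5.1,6.7,0],0],[-1,[7.2,9.5,0],0],[-1,[9.3,12.2,0],0],[-1,[11.4,15,0],0],[-1,[13.5,17.8,0],0],[-1,[15.6,20.5,0],0]])

```text
time_s: 12.47
tool_pos: [0.5814, 0.0684, 0.3065]
eef_rot: [-1.207, -2.897, 0.002]
contact_force: [-0.0, -0.2, -1.1]
gripper_width: 0.0442
grip_force: 20.0
```

drive_tool(rows=[[-1,[2.1,2.8,0],0],[-1,[4.2,5.6,0],0],[-1,[6.3,8.3,0],0],[-1,[8.4,11,0],0],[-1,[10.3,13.5,0],0],[-1,[11.6,15.2,0],0],[-1,[12.2,16,0],0],[-1,[12.2,16,0],0]])

```text
time_s: 13.13
tool_pos: [0.6092, 0.2678, 0.3064]
eef_rot: [-1.203, -2.899, 0.002]
contact_force: [1.1, -0.7, -0.8]
gripper_width: 0.044
grip_force: 20.0
```

```bash
python3 g.py .613 .266 .16 135
```

```text
t 13.13 tcp [0.6092 0.2678 0.3064] psi 134.9 w 0.044 q [ 0.25  0.52  1.23  0.    1.4  -0.54]
shift cm [-0.42  0.18 14.64] spin -0.001
```

drive_tool(rows=[[-1,[-0.4,0.2,3],0],[-1,[-0.4,0.2,6],0],[-1,[-0.4,0.2,9],0],[-1,[-0.4,0.2,12],0],[-1,[-0.4,0.2,14.5],0],[-1,[-0.4,0.2,16.5],0],[-1,[-0.4,0.2,17],0],[-1,[-0.4,0.2,17],0]])

```text
time_s: 13.8
tool_pos: [0.6128, 0.2623, 0.1361]
eef_rot: [-1.209, -2.895, 0.006]
contact_force: [-0.6, 0.4, -0.7]
gripper_width: 0.044
grip_force: 20.0
```

```bash
python3 g.py .613 .266 .099 135
```

```text
t 13.8 tcp [0.6128 0.2623 0.1361] psi 134.7 w 0.044 q [ 0.24  0.69  1.4  -0.    1.06 -0.54]
shift cm [0.24 0.29 3.71] spin -0.006
```

drive_tool(rows=[[-1,[0.2,0.2,1.3],0],[-1,[0.2,0.2,2.4],0],[-1,[0.2,0.2,3.2],0],[-1,[0.2,0.2,3.7],0],[-1,[0.2,0.2,3.7],0]])

```text
time_s: 14.22
tool_pos: [0.6135, 0.2671, 0.1003]
eef_rot: [-1.208, -2.898, 0.002]
contact_force: [0.5, 0.3, -1.4]
gripper_width: 0.0436
grip_force: 20.0
```

drive_tool(rows=[[0,[0,0,0],0],[0.5,[0,0,0],0],[1,[0,0,0],0],[1,[0,0,0],0],[1,[0,0,0],0],[1,[0,0,0],0]])

```text
time_s: 14.72
tool_pos: [0.6146, 0.2673, 0.102]
eef_rot: [1.208, 2.899, 0.001]
contact_force: [0.3, -0.5, 0.5]
gripper_width: 0.0691
grip_force: 0.0
```

drive_tool(rows=[[1,[0,0,-1],0],[1,[0,0,-3],0],[1,[0,0,-6],0],[1,[0,0,-10],0],[1,[0,0,-14],0],[1,[0,0,-16],0],[1,[0,0,-16],0]])

```text
time_s: 15.3
tool_pos: [0.6178, 0.2683, 0.2698]
eef_rot: [1.204, 2.889, 0.013]
contact_force: [0.7, 0.5, 0.7]
gripper_width: 0.087
grip_force: 0.0
```

```bash
python3 g.py .477 .065 .24 125;  python3 - <<'E'
from h import *
d=imaging.get_image("scene")
im=cv2.resize(d["color"][180:320,130:330,::-1],None,fx=3.5,fy=3.5);cv2.imwrite("pics/scene5c.png",im)
P=pts(d)
for x,y in((.613,.266),(.61,.175),(.477,.065)):
    m=(np.hypot(P[...,0]-x,P[...,1]-y)<.045)&(P[...,2]>.09)&(P[...,2]<.13);q=P[m];q=q[q[:,2]>np.percentile(q[:,2],90)-.006];print(len(q),q.mean(0),cv2.minEnclosingCircle(q[:,:2].astype(np.float32)))
E
```

```text
t 15.3 tcp [0.6178 0.2683 0.2698] psi 134.8 w 0.087 q [ 0.24  0.55  1.27  0.    1.31 -0.54]
shift cm [ -4.5  -24.35   2.71] spin 0.17
181 [0.61081549 0.26842924 0.11584466] ((0.6113895773887634, 0.2667574882507324), 0.02325882762670517)
325 [0.61269438 0.17675529 0.11108396] ((0.611562967300415, 0.1754591166973114), 0.0346435010433197)
148 [0.4762462  0.06485579 0.09900815] ((0.4759339988231659, 0.06227484345436096), 0.025242172181606293)
```

View pics/scene5c.png

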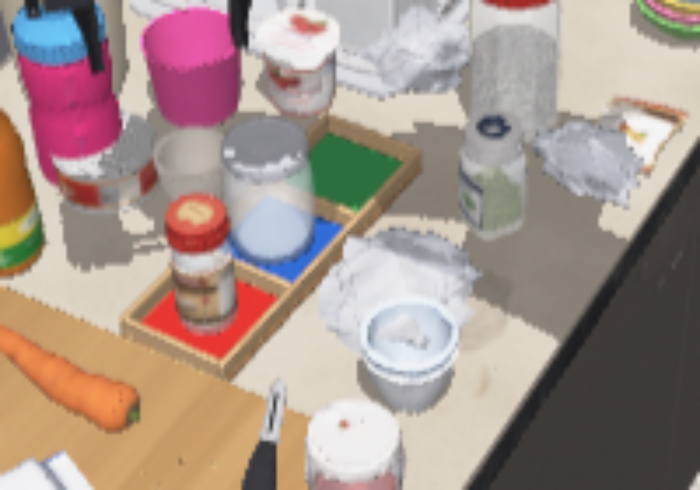

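The red shaker (crop 205,265) and the grey jar stand upright in their bays. Next is the white-capped one.

drive_tool(rows=[[1,[-0.7,-4,0],0.08],[1,[-1.5,-8,0],0.17],[1,[-2.2,-12,0],0.17],[1,[-3,-16,0],0.17],[1,[-3.8,-20,0.5],0.17],[1,[-4.4,-23.5,1],0.17],[1,[-4.5,-24.3,2.5],0.17],[1,[-4.5,-24.3,2.5],0.17]])

```text
time_s: 16.02
tool_pos: [0.4689, 0.0628, 0.2339]
eef_rot: [-1.452, -2.777, 0.006]
contact_force: [1.0, 0.7, 0.2]
gripper_width: 0.0871
grip_force: 0.0
```

```bash
python3 g.py .477 .065 .14 125
```

```text
t 16.02 tcp [0.4689 0.0628 0.2339] psi 124.8 w 0.0871 q [-0.1   0.32  1.79 -0.    1.04 -0.71]
shift cm [-0.33  0.85  9.38] spin -0.003
```

drive_tool(rows=[[1,[-0.2,0.4,3],0],[1,[-0.3,0.7,6],0],[1,[-0.3,0.7,8],0],[1,[-0.3,0.7,9],0],[1,[-0.3,0.7,9],0],[1,[-0.3,0.7,9],0]])

```text
time_s: 16.52
tool_pos: [0.481, 0.0665, 0.1459]
eef_rot: [-1.448, -2.786, 0.001]
contact_force: [0.1, 0.2, -0.1]
gripper_width: 0.0873
grip_force: 0.0
```

```bash
python3 g.py .477 .065 .079 125
```

```text
t 16.52 tcp [0.481  0.0665 0.1459] psi 125.1 w 0.0873 q [-0.09  0.48  1.86  0.    0.81 -0.71]
shift cm [ 0.1  -0.41  6.69] spin 0.001
```

drive_tool(rows=[[1,[0.1,-0.3,2.5],0],[1,[0.1,-0.3,4.5],0],[1,[0.1,-0.3,6],0],[1,[0.1,-0.3,6.7],0],[1,[0.1,-0.3,6.7],0],[1,[0.1,-0.3,6.7],0]])

```text
time_s: 17.02
tool_pos: [0.4787, 0.0651, 0.0802]
eef_rot: [1.449, 2.786, 0.001]
contact_force: [0.0, -0.4, 0.1]
gripper_width: 0.0871
grip_force: 0.0
```

drive_tool(rows=[[-1,[0,0,0],0],[-1,[0,0,0],0],[-1,[0,0,0],0],[-1,[0,0,0],0],[-1,[0,0,0],0],[-1,[0,0,0],0],[-1,[0,0,0],0],[-1,[0,0,0],0]], grip_force=20)

```text
time_s: 17.68
tool_pos: [0.4774, 0.0648, 0.0796]
eef_rot: [-1.45, -2.786, 0.001]
contact_force: [-0.8, -1.9, 1.8]
gripper_width: 0.046
grip_force: 19.5
```

drive_tool(rows=[[-1,[0,0,-2],0],[-1,[0,0,-5],0],[-1,[0,0,-8],0],[-1,[0,0,-11],0],[-1,[0,0,-14],0],[-1,[0,0,-15],0],[-1,[0,0,-15],0]])

```text
time_s: 18.27
tool_pos: [0.4798, 0.0648, 0.2324]
eef_rot: [1.447, 2.781, 0.004]
contact_force: [0.1, -0.1, -0.8]
gripper_width: 0.0462
grip_force: 19.2
```

```bash
python3 g.py .607 .084 .23 125
```

```text
t 18.27 tcp [0.4798 0.0648 0.2324] psi 125.0 w 0.0462 q [-0.1   0.33  1.78  0.    1.02 -0.71]
shift cm [-5.72 11.52  0.33] spin 0.0
```

drive_tool(rows=[[-1,[-1,2,0],0],[-1,[-2.5,5,0],0],[-1,[-4,8,0],0],[-1,[-5.2,10.5,0],0],[-1,[-5.7,11.5,0],0],[-1,[-5.7,11.5,2],0],[-1,[-5.7,11.5,4],0],[-1,[-5.7,11.5,4],0]])

```text
time_s: 18.93
tool_pos: [0.6009, 0.0843, 0.1836]
eef_rot: [-1.445, -2.777, 0.008]
contact_force: [-0.9, -0.8, -2.2]
gripper_width: 0.0464
grip_force: 19.2
```

```bash
python3 g.py .607 .084 .1 125
```

```text
t 18.93 tcp [0.6009 0.0843 0.1836] psi 125.0 w 0.0464 q [-0.04  0.56  1.52  0.    1.07 -0.66]
shift cm [-0.44  0.56  8.35] spin 0.0
```

drive_tool(rows=[[-1,[-0.3,0.4,2],0],[-1,[-0.3,0.4,4],0],[-1,[-0.3,0.4,6],0],[-1,[-0.3,0.4,7.5],0],[-1,[-0.3,0.4,8.1],0],[-1,[-0.3,0.4,8.1],0],[-1,[-0.3,0.4,8.1],0]])

```text
time_s: 19.52
tool_pos: [0.6098, 0.084, 0.1086]
eef_rot: [-1.45, -2.786, 0.0]
contact_force: [-0.4, -0.1, -0.1]
gripper_width: 0.0462
grip_force: 19.2
```

```bash
python3 g.py .607 .084 .09 125
```

```text
t 19.52 tcp [0.6098 0.084  0.1086] psi 125.0 w 0.0462 q [-0.04  0.67  1.56  0.    0.92 -0.66]
shift cm [ 0.16 -0.23  1.86] spin 0.0
```

drive_tool(rows=[[-1,[0.1,-0.1,0.8],0],[-1,[0.1,-0.1,1.4],0],[-1,[0.1,-0.1,1.8],0],[-1,[0.1,-0.1,1.8],0]])

```text
time_s: 19.85
tool_pos: [0.6077, 0.0843, 0.0898]
eef_rot: [-1.45, -2.786, 0.001]
contact_force: [-1.5, -0.6, -0.5]
gripper_width: 0.0464
grip_force: 19.2
```

drive_tool(rows=[[0,[0,0,0],0],[0.5,[0,0,0],0],[1,[0,0,0],0],[1,[0,0,0],0],[1,[0,0,0],0],[1,[0,0,0],0]])

```text
time_s: 20.35
tool_pos: [0.6086, 0.0842, 0.0908]
eef_rot: [1.45, 2.786, 0.0]
contact_force: [-0.1, 0.2, 0.5]
gripper_width: 0.0718
grip_force: 0.0
```

drive_tool(rows=[[1,[0,0,-1],0],[1,[0,0,-3],0],[1,[0,0,-6],0],[1,[0,0,-10],0],[1,[0,0,-14],0],[1,[0,0,-17],0],[1,[0,0,-20],0],[1,[0,0,-20],0]])

```text
time_s: 21.02
tool_pos: [0.6121, 0.0843, 0.2991]
eef_rot: [1.444, 2.775, 0.01]
contact_force: [0.5, 0.0, 0.9]
gripper_width: 0.0872
grip_force: 0.0
```

```bash
python3 g.py;  python3 - <<'E'
from h import *
for c in ("scene","top"):
    d=imaging.get_image(c);save(d,c+"6.png")
    P=pts(d)
    for x,y,h in((.613,.266,.114),(.61,.175,.111),(.607,.084,.107),(.521,-.06,.158),(.4225,.3685,.084),(.546,-.294,.071)):
        m=(np.hypot(P[...,0]-x,P[...,1]-y)<.055)&(abs(P[...,2]-h)<.008);q=P[m]
        print(c,x,y,len(q),q.mean(0) if len(q) else "")
im=cv2.imread("pics/scene6.png")[140:350,130:350];cv2.imwrite("pics/scene6c.png",cv2.resize(im,None,fx=2.8,fy=2.8))
E
```

```text
t 21.02 tcp [0.6121 0.0843 0.2991] psi 125.0 w 0.0872 q [-0.04  0.44  1.38  0.    1.3  -0.66]
scene 0.613 0.266 210 [0.60997057 0.27021108 0.11486014]
scene 0.61 0.175 364 [0.61140039 0.17869206 0.1104482 ]
scene 0.607 0.084 168 [0.60614868 0.08614722 0.10676573]
scene 0.521 -0.06 407 [ 0.51939238 -0.05661666  0.15871792]
scene 0.4225 0.3685 516 [0.41974977 0.37060053 0.08438565]
scene 0.546 -0.294 224 [ 0.54410991 -0.29378291  0.07090239]
top 0.613 0.266 47 [0.61410046 0.25111495 0.11440768]
top 0.61 0.175 442 [0.62091524 0.17581705 0.11058126]
top 0.607 0.084 0 
top 0.521 -0.06 908 [ 0.52196466 -0.06040368  0.15881722]
top 0.4225 0.3685 292 [0.42820678 0.37918995 0.08495837]
top 0.546 -0.294 655 [ 0.54649385 -0.29527597  0.07003157]
```

View pics/scene6c.png

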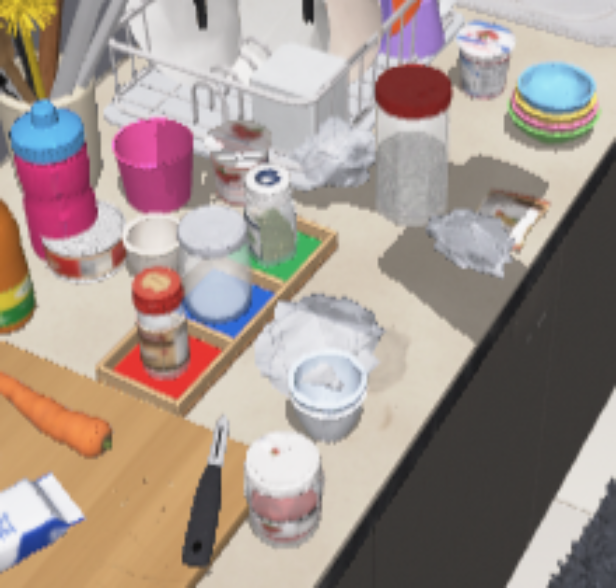

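The crop shows red (160,320), grey (215,265) and white (270,215) upright in their bays. The tall jar, tub and jam jar have not moved, and the gripper is clear.

```bash
python3 -c "
from workcell import order
print(order.finish_job())"
```

```text
the job is handed in; nothing more can be done
None
```

The job is handed in at about 21 s of the 83 s allowed: in the last pictures all three seasonings stand upright on their own mats and the other three containers are where they were; the hand-in returned no verdict.

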